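# Unstack the accessory cases into their trays

## Task

Take the pile of five cases and tins on the closet counter apart and put each one into the shallow tray made for its shape and size: long case, square case, large tin, small tin and small case. Each must end lying flat on its tray's floor inside the rim, lid side up; never let any of them tip over on the way, because what is inside must not be tumbled.

Things in the scene. Friction and masses are not known exactly. Their poses are not given: they have to be found in the camera images.
- long_case: Long dark wooden watch case, closed, 220 x 64 x 45 mm high (x, y, z). It is the bottom of the pile and stands on the counter, about 0.4 kg; the other four rest on it. Origin: centre of its underside; z up, x along its length.
- square_case: Square mid-brown wooden case, closed, 64 x 64 x 32 mm high (x, y, z). It stands on one half of the long case, its sides about parallel to the long case's, with one of the two small things on top; about 0.13 kg. Origin: centre of its underside; z up, x along its length.
- large_tin: Large round dark steel tin, closed, 64 mm in diameter, 32 mm high, about 0.13 kg. It stands on the other half of the long case (about 62 mm from the long case's middle, like the square case), with one of the two small things on top. Origin: centre of its underside; z up.
- small_tin: Small round bright aluminium tin, closed, 40 mm in diameter, 28 mm high, about 0.05 kg, at the top of the pile on the square case or on the large tin. Origin: centre of its underside; z up.
- small_case: Small oblong pale wooden case, closed, 52 x 34 x 28 mm high (x, y, z). At the top of the pile on the large tin or on the square case, its length roughly along the long case's; about 0.05 kg. Origin: centre of its underside; z up, x along its length.
- long_place: Long shallow rectangular tray for the long case, 244 x 88 mm outside, 236 x 80 mm inside. Fixed to the counter, open above, dark rim and grey felt floor. Its floor lies 4 mm and its rim 10 mm above the counter (rim 4 mm thick); its thing fits with 8 mm to spare all round. Origin: centre of its underside, at counter height; z up, x along its length.
- square_place: Square shallow tray for the square case, 88 x 88 mm outside, 80 x 80 mm inside. Fixed to the counter, open above, dark rim and grey felt floor. Its floor lies 4 mm and its rim 10 mm above the counter (rim 4 mm thick); its thing fits with 8 mm to spare all round. Origin: centre of its underside, at counter height; z up, x and y along its sides.
- large_round_place: Large round shallow tray for the large tin, 88 mm outside diameter, 80 mm inside. Fixed to the counter, open above, dark rim and grey felt floor. Its floor lies 4 mm and its rim 10 mm above the counter (rim 4 mm thick); its thing fits with 8 mm to spare all round. Origin: centre of its underside, at counter height; z up.
- small_round_place: Small round shallow tray for the small tin, 64 mm outside diameter, 56 mm inside. Fixed to the counter, open above, dark rim and grey felt floor. Its floor lies 4 mm and its rim 10 mm above the counter (rim 4 mm thick); its thing fits with 8 mm to spare all round. Origin: centre of its underside, at counter height; z up.
- small_oblong_place: Small oblong shallow tray for the small case, 76 x 58 mm outside, 68 x 50 mm inside. Fixed to the counter, open above, dark rim and grey felt floor. Its floor lies 4 mm and its rim 10 mm above the counter (rim 4 mm thick); its thing fits with 8 mm to spare all round. Origin: centre of its underside, at counter height; z up, x along its length.
Mind the look-alikes: they are no part of the job. There is more than one size of the square_case; the job needs the middle-sized.

How it is judged:
By the outcome, as a careful person would: the job done as asked, in the order asked, and still so for the second after the job is handed in, with the robot touching nothing.
It also fails if it takes over 144 s, if anything falls off the work surface, if the arm or the gripper's body presses on something with over 40 N, if the wrist force passes 120 N, or if a joint passes its speed limit or range.

## Robot

A 7-joint arm with a two-finger parallel gripper is mounted at the origin on the work surface. World frame = base frame: x ahead of the robot, y to its left, z up, the work surface at z = 0. Lengths are in mm, angles in rad, forces in N, time in s.
With the tool pointing down it reaches from about 400 to 875 mm from the base axis. Payload 19.3 kg.
Tool frame: the origin (TCP) lies at the very end of the fingers, on their centre line; the grasp point (between the pads) lies 19 mm behind it (grip_point_offset is the z of the grasp point in the tool frame, in mm); z points along the fingers, y is the line along which they close (so a half turn about z gives the same grasp; the last joint's range is limited). The gripper opens to 85 mm and grips with 20 to 120 N. Pads are 22 mm wide; open, the fingers measure 114 mm over their backs; the gripper's body (76 mm by 85 mm) begins 54 mm behind the grasp point. The pads swing forward as they close: fully open they stand 13 mm farther back than shut.
Start: joints at [1.146, 0.521, -0.036, 1.599, 0.021, 1.021, -0.113], TCP at [217.099, -586.074, 231.291] pointing down, gripper open.
Joint ranges: [-2.91, 2.91], [-0.3, 2.13], [-1.5, 1.42], [0.17, 2.43], [-1.26, 4.41], [0.16, 1.93], [-2.52, 2.52]. Speed limits (rad/s): [1.89, 1.89, 2.39, 2.39, 3.01, 3.01, 3.01].

## Interface

Orientations are given as a 3x3 rotation matrix whose columns are the frame's x, y, z axes.
In Python, from workcell import movep, movel, goto_joints, open_gripper, clamp, wait, inverse_kinematics, read_state, camera, PlanningError, finish_job, grip_point_offset gives the robot as it stands. Calls block until the motion is done:
- movep(position, orientation): joint-space move of the TCP to a pose.
- movel(position, frame=None, max_speed=150, guard=None): straight line of the TCP; frame=None keeps the orientation; max_speed is the mean speed in mm/s. With guard (N) it stops when the force on the tool has changed by that much, and returns True; else False.
- goto_joints(angles): joint-space move.
- open_gripper() and clamp(): open the fingers fully, or close them until they stop; the grip force is fixed at half the most.
- wait(seconds).
- inverse_kinematics(position, orientation): joint angles nearest the present ones, or None.
- read_state(): the state.
- camera(name): name is "side" or "top"; returns a dict with "image" (420x560x3 uint8, blue, green, red), "range_z" (420x560 float32, mm along the optical axis (not along the pixel's ray), 0 where there is no reading), "fx", "fy", "cx", "cy" (pixels), "cam_to_world" (4x4, takes a point from camera to world coordinates). Camera axes: x right, y up, looking along -z (the intrinsics and any distortion apply to the point x, -y, -z); pixel columns grow to the right and rows downward; lengths in mm; the calibration is good to about 2 mm. A picture is of the moment at which its call begins.
A pose or a line that the arm cannot do raises PlanningError and nothing moves.
- finish_job(): hands the job in; it is judged then, once.
The state is a dict: "time": time; "qpos": joint angles; "qvel": joint speeds; "joint_efforts": joint torques, N m; "eef_pos": TCP position; "tool_rot": TCP orientation; "ft_force": force on the tool from outside, world axes, zero at the start; "torque": the same for the moment, N m; "finger_gap": finger opening in mm; "gripper_force": force on a finger pad.
Only numpy, scipy, OpenCV 4.12 (cv2) and the standard library are available. Lean on these libraries where they do the work, as an engineer would, in place of code of your own. Each camera call takes 0.05 s, during which the arm holds its last target. There are 200 camera calls.

## Working session

There is one attempt and no reset: what is moved stays moved. The work goes in short steps, each a Python script; the robot and the scene stay as the last script left them, time stands still between calls to the robot, and variables do not carry over. Pictures are saved under pics/ and viewed, at most 14 in all, crops included, and the job is handed in when it is done.

```bash
mkdir -p pics; ls; python3 - <<'E'
from workcell import *
import numpy as np,cv2
for n in("top","side"):
    c=camera(n); cv2.imwrite(f"pics/{n}0.png",c["image"]); np.savez(f"{n}0.npz",**c)
    print(n,c["fx"],c["cx"],c["cy"],np.round(c["cam_to_world"],3).tolist(),c.keys(),(c["range_z"]>0).mean())
print(read_state()["time"],grip_point_offset)
E
```

```text
pics
top 504.8096055455317 282.5075470711371 203.68396816700275 [[-0.002, 0.999, -0.038, 443.237], [-1.0, -0.002, 0.008, -39.441], [0.008, 0.038, 0.999, 1240.702], [0.0, 0.0, 0.0, 1.0]] dict_keys(['image', 'range_z', 'fx', 'fy', 'cx', 'cy', 'cam_to_world']) 0.9960289115646258
side 409.3040732253008 278.9519507955109 204.85104762780955 [[0.992, 0.095, -0.081, 438.136], [-0.125, 0.749, -0.65, -639.868], [-0.001, 0.655, 0.755, 774.544], [0.0, 0.0, 0.0, 1.0]] dict_keys(['image', 'range_z', 'fx', 'fy', 'cx', 'cy', 'cam_to_world']) 0.9960841836734694
0.1 -18.700000000000003
```

View pics/top0.png

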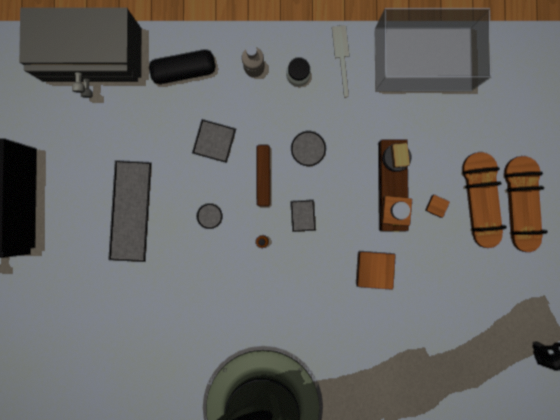

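View pics/side0.png

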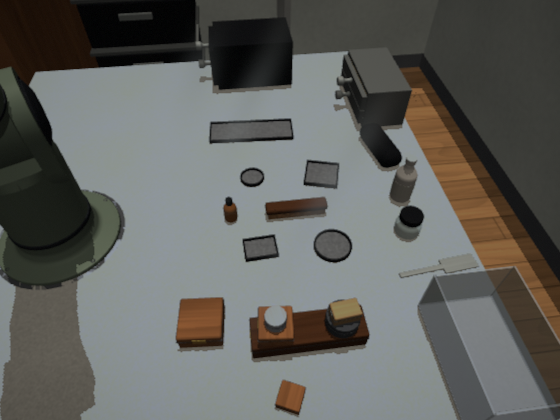

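The only square case on the pile is at top-view pixel (397,211). The loose ones at (376,270), which is larger, and (438,205), which is smaller, are decoys. I'll confirm this in a crop and measure everything.

```bash
cat > h.py <<'E'
import numpy as np,cv2
def world(c):
    v,u=np.mgrid[:420,:560]; z=c["range_z"].astype(float)
    p=np.stack([(u-c["cx"])*z/c["fx"],-(v-c["cy"])*z/c["fy"],-z],-1)
    M=np.array(c["cam_to_world"]); return p@M[:3,:3].T+M[:3,3]
def cast(c,uv,h):
    uv=np.asarray(uv,float); M=np.array(c["cam_to_world"])
    d=np.stack([(uv[:,0]-c["cx"])/c["fx"],-(uv[:,1]-c["cy"])/c["fy"],-np.ones(len(uv))],-1)@M[:3,:3].T
    return M[:3,3]+d*((h-M[2,3])/d[:,2])[:,None]
def rect(c,mask,h):
    """largest blob of mask -> world minAreaRect on plane h: centre, (long,short), angle of long axis (rad)"""
    cs,_=cv2.findContours(mask.astype(np.uint8),cv2.RETR_EXTERNAL,cv2.CHAIN_APPROX_NONE)
    k=max(cs,key=cv2.contourArea)[:,0]
    (x,y),(a,b),t=cv2.minAreaRect(cast(c,k,h)[:,:2].astype(np.float32))
    if a<b: a,b,t=b,a,t+90
    t=(t+90)%180-90
    return np.round([x,y,a,b,t],1)
E
python3 - <<'E'
from h import *
c=dict(np.load("top0.npz")); W=world(c); im=c["image"]
s=dict(np.load("side0.npz")); 
a=cv2.resize(im[125:300,340:460],None,fx=3,fy=3,interpolation=cv2.INTER_CUBIC)
b=cv2.resize(s["image"][280:420,170:380],None,fx=2,fy=2,interpolation=cv2.INTER_CUBIC)
o=np.zeros((525,780,3),np.uint8); o[:525,:360]=a; o[:280,360:]=b; cv2.imwrite("pics/crop1.png",o)
Z=W[...,2]; print("counter",np.median(Z[250:300,200:330]),Z[250:300,200:330].std())
def box(u0,v0,u1,v1):
    m=np.zeros((420,560),bool); m[v0:v1,u0:u1]=1; return m
P=box(365,130,425,238)
print("pile z",np.round(Z[135:236:5,396]), np.round(Z[135:236:5,402]))
for n,zl,zh,h in(("small",91,130,105),("mid",61,91,77),("all",20,130,45)):
    m=P&(Z>zl)&(Z<zh); N,L,st,_=cv2.connectedComponentsWithStats(m.astype(np.uint8))
    for i in range(1,N):
        if st[i,4]>60: print(n,st[i],rect(c,L==i,h),np.round(np.median(Z[L==i]),1))
g=im.mean(2)
print("grey counter",g[280,250],"felt",g[210,130],g[150,310])
for n,bx in dict(long=(100,150,162,272),square=(185,112,242,168),lround=(285,125,332,172),sround=(192,198,228,235),oblong=(284,193,322,238)).items():
    m=box(*bx)&(g<140); print(n,rect(c,m,10))
E
```

```text
counter -0.13901626308802406 78.3581180057294
pile z [  1.  45. 106. 106. 104. 105.  99.  73.  46.  48.  44.  46.  44.  79.
 106. 103. 105.  74.  46.  38.   3.] [  1.  40. 106. 102. 106. 105. 101.  45.  48.  43.  45.  41.  46.  76.
 104. 107. 103.  77.  45.  45.  -2.]
small [392 143  18  25 373] [ 596.6 -315.    52.9   36.6    5.7] 104.5
small [391 201  19  18 262] [ 472.7 -313.1   40.7   38.3   89.9] 104.3
mid [383 144  25  27 231] [ 588.7 -303.3   63.    40.4   33.8] 76.3
mid [382 196  30  30 536] [ 471.4 -311.9   66.3   64.9   85. ] 76.8
all [ 379  139   33   92 2743] [ 534.1 -316.4  217.3   76.4   -0.6] 71.0
grey counter 133.0 felt 82.66666666666667 82.0
long [4.748e+02 3.212e+02 2.958e+02 1.487e+02 4.000e-01]
square [647.8 121.  137.5 135.5  90. ]
lround [ 6.266e+02 -1.119e+02  1.135e+02  1.130e+02 -1.000e-01]
sround [4.604e+02 1.289e+02 8.800e+01 8.520e+01 1.000e-01]
oblong [ 4.624e+02 -9.780e+01  1.073e+02  9.040e+01 -1.000e-01]
```

View pics/crop1.png

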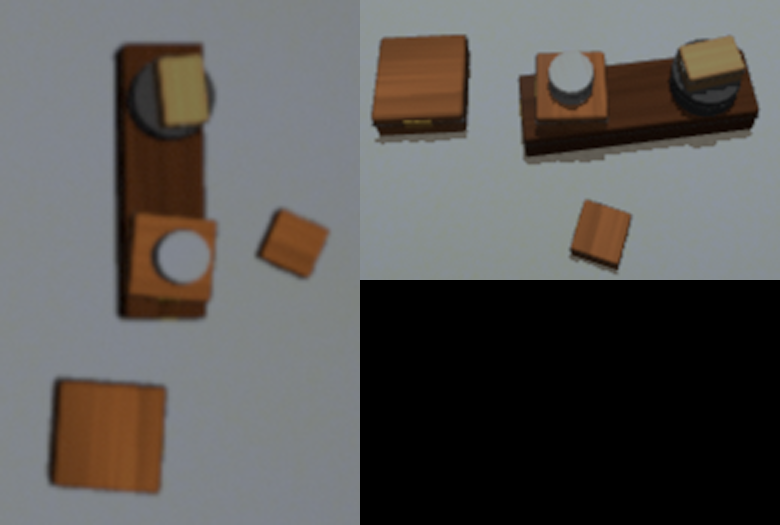

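The crop confirms the pile. The pale small case sits on the dark large tin at crop (185,90), and the small tin on the square case at (182,255). The decoys are clearly larger (110,435) and smaller (292,243). Next I'll redo the tray masks with a tighter threshold and pick the small case.

```bash
cat >> h.py <<'E'
from workcell import *
def R(psi): # tool down, closing line (y) at angle psi deg
    y=np.array([np.cos(np.radians(psi)),np.sin(np.radians(psi)),0]); z=np.array([0,0,-1.]); return np.stack([np.cross(y,z),y,z],1)
def best(p,psi,step=180):
    o=[a for a in np.arange(psi%step-360,361,step) if -181<a<=180]; q=read_state()["qpos"]; r=[]
    for a in o:
        s=inverse_kinematics(p,R(a))
        if s is not None: r.append((abs(np.array(s)-q).max(),a))
    print("yaw",r); return R(min(r)[1])
def box(u0,v0,u1,v1):
    m=np.zeros((420,560),bool); m[v0:v1,u0:u1]=1; return m
def pick(x,y,z,psi,up=215):
    r=best([x,y,up],psi); movep([x,y,up],r); movel([x,y,z+25],max_speed=200)
    if movel([x,y,z],max_speed=60,guard=15): print("TOUCH",read_state()["eef_pos"])
    clamp(); s=read_state(); print("grip",s["finger_gap"],s["gripper_force"],s["eef_pos"],s["time"])
    movel([x,y,z+30],max_speed=80); movel([x,y,up],max_speed=200); print("gap",read_state()["finger_gap"])
def place(x,y,z,psi,up=215,step=180):
    r=best([x,y,up],psi,step); movep([x,y,up],r); movel([x,y,z+15],max_speed=200)
    t=movel([x,y,z-2],max_speed=30,guard=6); s=read_state(); print("down",t,s["eef_pos"],s["ft_force"],s["time"])
    open_gripper(); movel([x,y,up],max_speed=200); print("t",read_state()["time"])
E
python3 - <<'E'
from h import *
c=dict(np.load("top0.npz")); g=c["image"].mean(2)
for n,bx in dict(long=(100,150,162,272),square=(185,112,242,168),lround=(285,125,332,172),sround=(192,198,228,235),oblong=(284,193,322,238)).items():
    print(n,rect(c,box(*bx)&(g<112),10))
pick(596.6,-315,82,95.7)
c=camera("side"); cv2.imwrite("pics/side1.png",c["image"][150:400,150:450])
E
```

```text
long [473.7 322.7 247.1  92.7  -3.2]
square [645.2 118.8  92.2  91.2  74.4]
lround [ 6.265e+02 -1.118e+02  8.870e+01  8.830e+01 -1.000e-01]
sround [4.604e+02 1.301e+02 6.330e+01 6.330e+01 1.000e-01]
oblong [461.3 -98.1  79.   60.1   3.8]
yaw [(np.float64(0.9855444728168229), np.float64(-84.30000000000001)), (np.float64(1.807512105061813), np.float64(95.69999999999999))]
grip 32.90600985197617 60.62275171279907 [ 596.86573936 -315.13722432   82.46633984] 3.6
gap 32.99456184366213
```

View pics/side1.png

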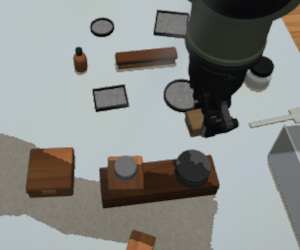

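The small case is held level and the pile is undisturbed. I'll place it, then look again and take the small tin.

```bash
python3 - <<'E'
from h import *
place(461.3,-98.1,10,93.8)
c=camera("top"); cv2.imwrite("pics/top1.png",c["image"]); np.savez("top1.npz",**c); Z=world(c)[...,2]
P=box(365,130,425,238)
for n,zl,zh,h in(("small",91,130,105),("mid",61,91,77)):
    m=P&(Z>zl)&(Z<zh); N,L,st,_=cv2.connectedComponentsWithStats(m.astype(np.uint8))
    for i in range(1,N):
        if st[i,4]>60: print(n,st[i],rect(c,L==i,h))
pick(472.7,-313.1,82,90)
E
```

```text
yaw [(np.float64(0.5325939456237279), np.float64(-86.19999999999999)), (np.float64(2.4394961802675197), np.float64(93.80000000000001))]
down True [461.24852319 -98.08732196   9.3553789 ] [-2.56427388  0.08778976 14.37948132] 7.4667
t 9.2083
small [391 201  19  18 264] [ 472.7 -313.1   40.7   38.3   89.9]
mid [383 143  29  28 624] [ 595.9 -314.8   64.5   62.2  -45.4]
mid [382 196  30  30 539] [ 471.4 -311.6   67.    64.9   84.7]
yaw [(np.float64(0.3740074786086751), np.int64(-90)), (np.float64(3.1800131667458533), np.int64(90))]
grip 38.10512371272743 59.41877782344818 [ 472.80072338 -313.18554955   82.54986617] 11.9
gap 38.14211689717754
```

View pics/top1.png

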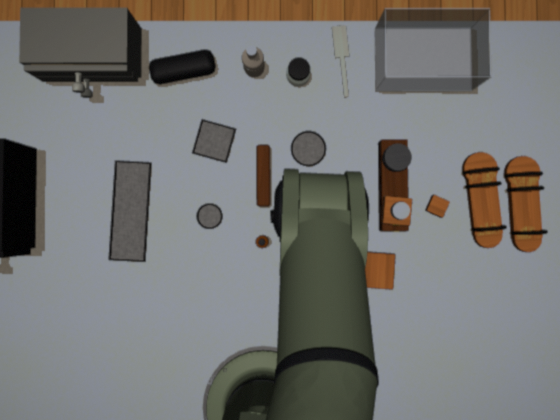

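The top view shows the pile intact: the tin at (397,157), and the square case at (397,211) with the small tin, which is now gripped. I'll place it, then move the square case and pick up the large tin.

```bash
python3 - <<'E'
from h import *
place(460.4,130.1,10,90,step=30)
c=camera("top"); Z=world(c)[...,2]; m=box(365,180,425,238)&(Z>61); print(rect(c,m,77))
x,y,_,_,t=rect(c,m,77)
pick(x,y,48,t if abs(t)>45 else t+90)
place(645.2,118.8,7.5,74.4,step=90)
c=camera("top"); cv2.imwrite("pics/top2.png",c["image"]); np.savez("top2.npz",**c); Z=world(c)[...,2]
m=box(365,130,425,180)&(Z>61); print(rect(c,m,77))
m=box(365,130,425,238)&(Z>20)&(Z<61); print("long",rect(c,m|(box(365,130,425,238)&(Z>20)),45))
pick(595.9,-314.8,48,90)
E
```

```text
yaw [(np.float64(3.193386464118224), np.int64(-180)), (np.float64(1.6127390824052263), np.int64(-150)), (np.float64(1.425100461994656), np.int64(-120)), (np.float64(0.9549607079832132), np.int64(-90)), (np.float64(0.6396972846709854), np.int64(-60)), (np.float64(0.5433839147949098), np.int64(-30)), (np.float64(0.539718661445985), np.int64(0)), (np.float64(0.9528830762696605), np.int64(30)), (np.float64(1.429188105434109), np.int64(60)), (np.float64(1.897418009657013), np.int64(90)), (np.float64(2.146188912921626), np.int64(120)), (np.float64(2.669787688519925), np.int64(150)), (np.float64(3.1933864641182232), np.int64(180))]
down True [460.4331949  130.01804008   9.51364621] [-2.36515621 -1.14539652 12.67766995] 16.3417
t 18.0417
[ 471.4 -311.6   66.9   64.9   84.5]
yaw [(np.float64(0.6030500942501281), np.float64(-95.5)), (np.float64(2.248406679032883), np.float64(84.5))]
grip 63.26791139664423 66.30698204040527 [ 471.57378419 -311.8128272    48.58655975] 21.5
gap 63.14000918377163
yaw [(np.float64(0.9545222660397115), np.float64(-105.60000000000002)), (np.float64(0.5166867559431547), np.float64(-15.600000000000023)), (np.float64(1.8458559917897104), np.float64(74.39999999999998)), (np.float64(3.1946821917013786), np.float64(164.39999999999998))]
down True [645.12514923 118.72002389   7.61484522] [-3.93838182 -1.6676821  12.58154091] 26.1833
t 27.7333
[ 596.4 -314.3   65.2   62.9   89.9]
long [ 534.1 -316.4  217.3   76.4   -0.6]
yaw [(np.float64(0.47052282399143314), np.int64(-90)), (np.float64(2.3263916212476596), np.int64(90))]
grip 62.19502292712848 65.22110223770142 [ 596.2114831  -315.01539232   48.80492443] 31.1583
gap 62.0967580102689
```

View pics/top2.png

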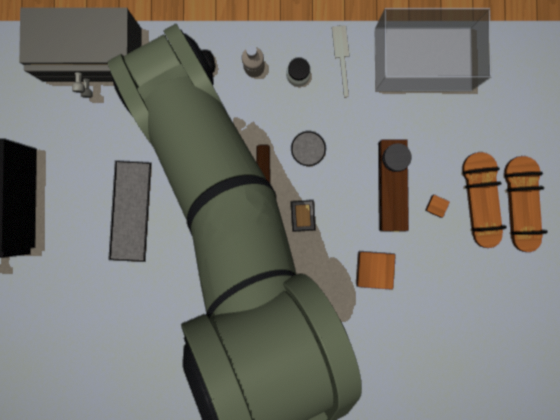

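The small case sits inside its oblong tray at (303,216). I'll place the large tin, measure the bare long case and pick it up.

```bash
python3 - <<'E'
from h import *
place(626.5,-111.8,7.8,90,step=30)
c=camera("top"); cv2.imwrite("pics/top3.png",c["image"]); Z=world(c)[...,2]
m=box(365,130,425,238)&(Z>35); x,y,a,b,t=r=rect(c,m,45); print("long",r)
if abs(a-220)<10 and abs(b-64)<10: pick(x,y,10,t+90)
c=camera("side"); cv2.imwrite("pics/side3.png",c["image"])
E
```

```text
yaw [(np.float64(1.19255806825164), np.int64(-180)), (np.float64(1.2419296052001632), np.int64(-150)), (np.float64(0.7856907282548309), np.int64(-120)), (np.float64(0.32660178243109694), np.int64(-90)), (np.float64(0.21039622921595968), np.int64(-60)), (np.float64(0.5938980982686245), np.int64(-30)), (np.float64(1.0537317452308945), np.int64(0)), (np.float64(1.5152976145933355), np.int64(30)), (np.float64(1.977767489874621), np.int64(60)), (np.float64(2.442229159573393), np.int64(90)), (np.float64(2.788094863670254), np.int64(120)), (np.float64(3.311693639268553), np.int64(150)), (np.float64(1.1925580682516408), np.int64(180))]
down True [ 626.42467768 -111.82140711    7.73559155] [-1.48043785 -0.19624736 10.36344073] 34.9667
t 36.525
long [ 5.365e+02 -2.961e+02  2.552e+02  1.023e+02 -5.000e-01]
```

View pics/side3.png

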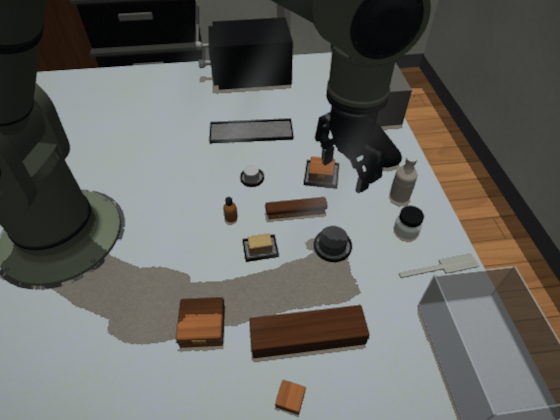

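The side view shows all four placed inside their trays: (252,175), (322,170), (261,244) and (333,241). The long case is clear on the counter at (308,330). The mask caught the arm, so I'll limit the height band.

```bash
python3 - <<'E'
from h import *
goto=[520,60,260]; movep(goto,best(goto,90))
c=camera("top"); Z=world(c)[...,2]
m=box(365,130,425,238)&(Z>30)&(Z<60); x,y,a,b,t=r=rect(c,m,45); print("long",r)
if abs(a-220)<10 and abs(b-64)<12: pick(x,y,10,t+90)
E
```

```text
yaw [(np.float64(0.7713425764373589), np.int64(-90)), (np.float64(2.0378568717842356), np.int64(90))]
long [ 5.342e+02 -3.137e+02  2.169e+02  6.670e+01 -1.000e-01]
yaw [(np.float64(0.7002010260288629), np.float64(-90.10000000000002)), (np.float64(3.5044413184797567), np.float64(89.89999999999998))]
grip 63.11870100208844 67.0793867111206 [ 534.47059834 -314.03125005   10.62934922] 40.875
gap 63.52537352172484
```

```bash
python3 - <<'E'
from h import *
place(473.7,322.7,14.6,86.8)
p=[560,-330,300]; movep(p,best(p,90))
for n in("top","side"):
    c=camera(n); a=c["image"][105:275,95:340] if n=="top" else c["image"][100:280,180:420]
    cv2.imwrite(f"pics/{n}4.png",cv2.resize(a,None,fx=3,fy=3,interpolation=cv2.INTER_CUBIC))
    Z=world(c)[...,2]
    if n=="top":
        for k,bx,h in(("long",(100,150,162,272),49),("square",(185,112,242,168),36),("lround",(285,125,332,172),36),("sround",(192,198,228,235),32),("oblong",(284,193,322,238),32)):
            m=box(*bx)&(Z>20)&(Z<70); print(k,rect(c,m,h),np.median(Z[m]))
print(read_state()["time"])
E
```

```text
yaw [(np.float64(1.30279241120304), np.float64(-93.19999999999999)), (np.float64(1.5402582424355695), np.float64(86.80000000000001))]
down True [473.62080119 322.65204792  14.57747101] [-1.51837533 -0.64212016 11.87191037] 46.2917
t 47.8
yaw [(np.float64(1.340718127912606), np.int64(-90)), (np.float64(3.8851145750645566), np.int64(90))]
long [472.7 318.8 219.2  71.6  -3.2] 48.17542899930049
square [643.5 119.   65.6  65.1  74.4] 35.41434224069144
lround [ 6.250e+02 -1.103e+02  6.270e+01  6.240e+01 -1.000e-01] 35.586355791858296
sround [460.1 129.4  38.3  38.3  89.9] 31.689047067572346
oblong [461.6 -96.6  52.6  34.4   3.6] 31.518202581025207
50.2667
```

View pics/top4.png

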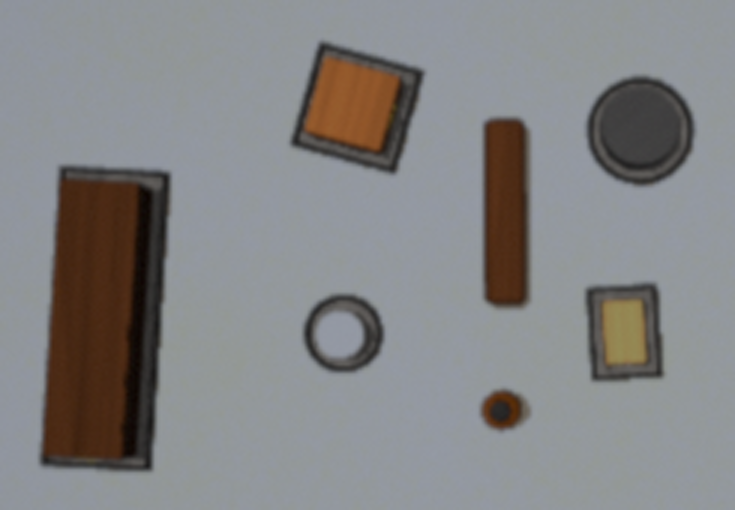

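View pics/side4.png

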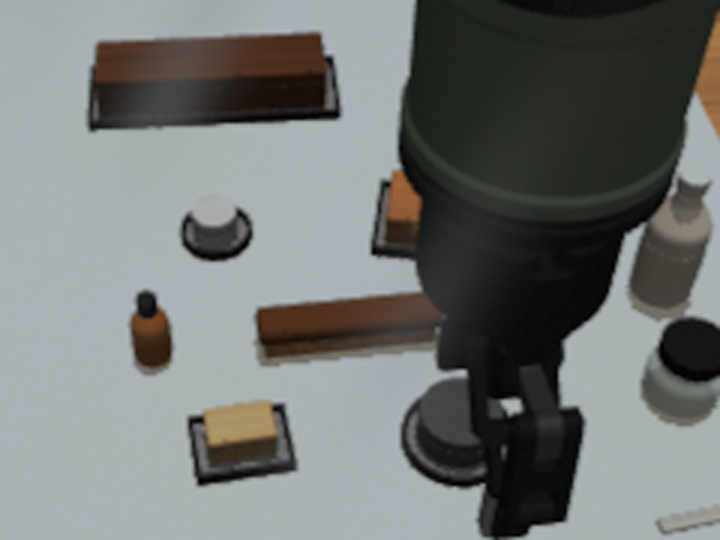

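Both views show all five pieces lying flat inside their rims, with tops at the expected heights: 49 mm for the long case, 36 mm for the square case and large tin, and 32 mm for the small ones. The arm is clear, so I'm handing in.

```bash
python3 -c "
from workcell import *
print(finish_job())"
```

```text
the job is handed in; nothing more can be done
None
```

All five cases and tins are lying flat, lid up, in their trays; I handed the job in at about 50 s of the allowed 144 s.

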